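Put the condiments back on their own coasters

ROBOT

A 7-joint arm with a two-finger parallel gripper is mounted at the origin on a cart in front of the work surface, level with it; the furniture and walls round the work are solid. World frame = base frame: x ahead of the robot, y to its left, z up, the work surface at z = 0. Lengths are in m, angles in rad, forces in N, time in s.
With the tool pointing down it reaches from about 0.425 to 0.95 m from the base axis. Payload 4.7 kg.
Tool frame: the origin (TCP) lies between the finger pads; the fingertips stand 25 mm ahead of it and the grasp point (between the pads) lies 6 mm ahead of it; z points along the fingers, y is the line along which they close (so a half turn about z gives the same grasp; the last joint's range is limited). The gripper opens to 85 mm and grips with 20 to 120 N. Pads are 22 mm wide; open, the fingers measure 114 mm over their backs; the gripper's body (76 mm by 85 mm) begins 54 mm behind the grasp point. The pads swing forward as they close: fully open they stand 13 mm farther back than shut.
Start: joints at [1.155, 0.469, -0.049, 1.532, 0.024, 1.141, -0.082], TCP at [0.255, -0.625, 0.256] pointing down, gripper open.
Joint ranges: [-2.59, 2.59], [-0.33, 1.99], [-1.39, 1.29], [0.1, 2.45], [-1.04, 4.18], [0.21, 1.99], [-2.66, 2.66]. Speed limits (rad/s): [2.57, 2.57, 3.14, 3.14, 3.14, 3.14, 3.14].

INTERFACE

Orientations are given as a 3x3 rotation matrix whose columns are the frame's x, y, z axes.
In Python, from rig import * gives the robot as it stands. Calls block until the motion is done:
- movep(position, orientation): joint-space move of the TCP to a pose.
- move_l(position, attitude=None, feed=0.15, until_force=None): straight line of the TCP; attitude=None keeps the orientation; feed is the mean speed in m/s. With until_force (N) it stops when the force on the tool has changed by that much, and returns True; else False.
- move_joints(angles): joint-space move.
- command_gripper(opening, newtons=None): finger opening in m; newtons is the grip in N (None keeps the last); returns when the fingers have stopped.
- sleep(seconds).
- inverse_kinematics(position, orientation): joint angles nearest the present ones, or None.
- sense(): the state.
- camera(name): name is "scene" or "top" or "wrist"; returns (picture, depth): 480x640x3 uint8, red, green, blue; 480x640 float32, m along the optical axis (not along the pixel's ray), 0 where there is no reading.
- camera_params(name): a dict with "K" (3x3 intrinsics, pixels), "position" and "rotation" of the camera in the world; the wrist camera has in their place "tool_from_camera" (4x4, takes a point from camera to tool coordinates, whose origin is the TCP and whose axes are the flange's). Camera axes: x right, y down, z forward; pixel columns grow to the right and rows downward; lengths in m; the calibration is good to about 2 mm. A picture is of the moment at which its call begins: read the wrist's pose just before it. camera_params takes no time and is no camera call.
A pose or a line that the arm cannot do raises Unreachable and nothing moves.
- finish_job(): hands the job in; it is judged then, once.
The state is a dict: "time_s": time; "joint_pos": joint angles; "qd": joint speeds; "joint_efforts": joint torques, N m; "position": TCP position; "tcp_rot": TCP orientation; "wrist_force": force on the tool from outside, world axes, zero at the start; "ft_torque": the same for the moment, N m; "finger_gap": finger opening in m; "gripper_force": force on a finger pad.
Only numpy, scipy, OpenCV 4.12 (cv2) and the standard library are available. Lean on these libraries where they do the work, as an engineer would, in place of code of your own. Each camera call takes 0.05 s, during which the arm holds its last target. There are 200 camera calls.

TASK

The pepper mill, the salt shaker and the spice jar are standing on each other's coasters. Put each on its own, upright and in the middle: the brown pepper mill on the dark wooden coaster, the white salt shaker on the white one and the red-capped spice jar on the red one. A coaster has room for only one, and the empty grey trivet is free for parking one meanwhile if you like; do not knock anything over or disturb the mug, the tin and the apple.

Things in the scene. Friction and masses are not known exactly. Their poses are not given: they have to be found in the camera images.
- pepper_mill: brown turned wooden pepper mill, 160 mm tall, about 0.18 kg, at the start on the white coaster. Origin at the centre of its foot, z up. Foot 58 mm across; a roughly ball-shaped head, 50 mm across, from 116 to 149 mm above the origin, best gripped at 132 mm; a small 12 mm metal knob above it up to 160 mm. The head does not turn.
- salt_shaker: white ceramic salt shaker with a domed steel cap with holes, 90 mm tall, about 0.14 kg, at the start on the red coaster. Origin at the centre of its foot, z up. 52 mm across near the foot, tapering to 45 mm at 70 mm height; the steel cap, 46 mm across, from 70 to 90 mm. Best gripped about 60 mm above the origin.
- spice_jar: clear cylindrical spice jar with a paper label and a red cap, 106 mm tall, about 0.11 kg, at the start on the dark wooden coaster. Origin at the centre of its foot, z up. Jar 42 mm across; cap 45 mm across, from 85 to 106 mm. May be gripped on cap or jar, for instance 85 mm above the origin.
- coaster_wood: round flat coaster, 100 mm across, 8 mm thick, fixed to the worktop; origin at the centre of its underside (worktop level), z up, so its top is 8 mm above the origin. Dark brown wood, darker than the worktop; the place of the pepper mill.
- coaster_white: round flat coaster, 100 mm across, 8 mm thick, fixed to the worktop; origin at the centre of its underside (worktop level), z up, so its top is 8 mm above the origin. White glazed ceramic; the place of the salt shaker.
- coaster_red: round flat coaster, 100 mm across, 8 mm thick, fixed to the worktop; origin at the centre of its underside (worktop level), z up, so its top is 8 mm above the origin. Red enamel; the place of the spice jar.
- trivet: square flat grey trivet, 110 x 110 mm, 8 mm thick, fixed, empty at the start: the free place for parking. Origin at the centre of its underside, x and y along its edges, top 8 mm above the origin.
- mug: white mug with green-blue inside, 84 mm across, 88 mm high, handle to one side; loose bystander on the 29 mm thick chopping board at the right, to be left alone. Origin on its underside, midway between the mug's far side and the tip of its handle.
- tin: low food tin with green label, 75 mm across, 58 mm high; loose bystander at the back left of the worktop, to be left alone. Origin at the centre of its underside.
- apple: red and yellow apple, 71 mm across, 73 mm high; loose bystander on the left end of the 29 mm thick chopping board, to be left alone. Origin under its centre.
Things that resemble listed ones, but are neither listed nor needed, are in the scene too. There is more than one size of the pepper_mill; the job needs the larger.

How it is judged:
At the end, for the whole second after the job is handed in: Each of the three things stands upright (within 0.1 rad) on top of its own coaster, its centre within 15 mm of the coaster's centre, let go and at rest; mug, tin and apple are within 30 mm of where they were (horizontal distance between pepper_mill and coaster_wood below 0.015 m and z of pepper_mill in the frame of coaster_wood between 0.004 and 0.012 m and angle between each of pepper_mill, salt_shaker, spice_jar's own z axis and vertical below 0.1 rad and linear speed of each of pepper_mill, salt_shaker, spice_jar below 0.02 m/s and angular speed of each of pepper_mill, salt_shaker, spice_jar below 0.2 rad/s and horizontal distance between salt_shaker and coaster_white below 0.015 m and z of salt_shaker in the frame of coaster_white between 0.004 and 0.012 m and horizontal distance between spice_jar and coaster_red below 0.015 m and z of spice_jar in the frame of coaster_red between 0.004 and 0.012 m and distance of each of mug, tin, apple from where it was at the start of the episode below 0.03 m); the robot touches nothing.
It fails at once if the pepper mill, salt shaker or spice jar is knocked over (tilted more than 0.7 rad) (angle between any of pepper_mill, salt_shaker, spice_jar's own z axis and vertical above 0.7 rad).
It fails at once if the mug, the tin or the apple is moved by more than 30 mm, or the mug or tin knocked over (distance of any of mug, tin, apple from where it was at the start of the episode above 0.03 m or angle between any of mug, tin's own z axis and vertical above 0.7 rad).
It also fails if it takes over 104 s, if anything falls off the work surface, if the arm or the gripper's body presses on something with over 40 N, if the wrist force passes 120 N, or if a joint passes its speed limit or range.

## Working session

There is one attempt and no reset: what is moved stays moved. The work goes in short steps, each a Python script; the robot and the scene stay as the last script left them, time stands still between calls to the robot, and variables do not carry over. Pictures are saved under pics/ and viewed, at most 14 in all, crops included, and the job is handed in when it is done.

```bash
mkdir -p pics; python3 - <<'E'
from rig import *
import cv2,numpy as np
for n in("scene","top"):
    p,d=camera(n); cv2.imwrite(f"pics/{n}0.png",p[:,:,::-1]); np.savez(f"{n}0.npz",p=p,d=d)
    c=camera_params(n); print(n,c["K"].tolist(),np.round(c["position"],3),np.round(c["rotation"],3).tolist())
s=sense();print(s["position"],s["tcp_rot"],s["time_s"])
E
```

```text
scene [[445.1125706731449, 0.0, 320.7157221403509], [0.0, 445.1125706731449, 239.14235156260258], [0.0, 0.0, 1.0]] [-0.084  0.364  0.507] [[-0.47, -0.455, 0.756], [-0.883, 0.24, -0.404], [0.002, -0.858, -0.514]]
top [[533.9728482534558, 0.0, 322.07823449294773], [0.0, 533.9728482534558, 238.02333494805174], [0.0, 0.0, 1.0]] [0.421 0.011 1.207] [[-0.014, -0.995, 0.103], [-1.0, 0.013, -0.012], [0.01, -0.103, -0.995]]
[ 0.25443793 -0.624683    0.25536079] [[ 9.26124540e-01  3.77217188e-01 -7.27487583e-04]
 [ 3.77217885e-01 -9.26123108e-01  1.62958911e-03]
 [-5.90340398e-05 -1.78362379e-03 -9.99998408e-01]] 0.1
```

View pics/scene0.png

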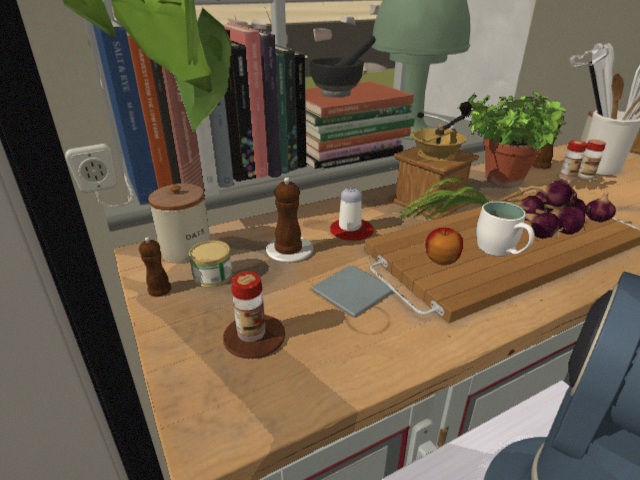

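View pics/top0.png

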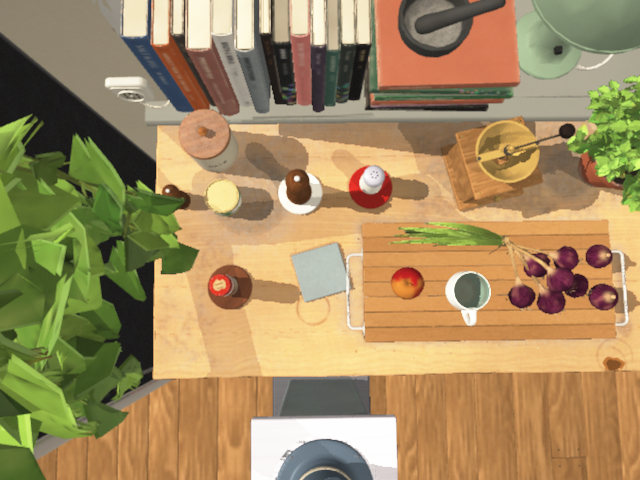

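The scene view shows the mill on white (288,220), salt on red (350,212), the jar on dark wood (250,310) and an empty trivet (352,288). The top view has the same things at (298,187), (371,180), (224,286) and (321,271). Leaves overhang on the left at (170,250).

```bash
cat > h.py <<'E'
import numpy as np
from scipy.optimize import least_squares
def cloud(p,d,c,T=None):
    K=np.array(c["K"]);v,u=np.mgrid[:d.shape[0],:d.shape[1]]
    P=np.stack([(u-K[0,2])/K[0,0]*d,(v-K[1,2])/K[1,1]*d,d],-1)
    R,t=(np.array(c["rotation"]),np.array(c["position"])) if T is None else (T[:3,:3],T[:3,3])
    W=P@R.T+t; W[d==0]=np.nan
    return W
def fitc(q,r=None):
    q=q[:,:2];m=q.mean(0)
    if r: f=lambda a:np.hypot(*(q-a[:2]).T)-r; a0=m
    else: f=lambda a:np.hypot(*(q-a[:2]).T)-a[2]; a0=[*m,.025]
    s=least_squares(f,a0,loss='soft_l1',f_scale=.002);return s.x,np.sqrt(np.mean(s.fun**2))
E
python3 - <<'E'
from rig import *
from h import *
import cv2
W={};I={}
for n in("top","scene"):
    z=np.load(n+"0.npz");W[n]=cloud(z["p"],z["d"],camera_params(n));I[n]=z["p"]
T=W["top"]
g={}
for k,(u,v) in dict(wood=(224,286),white=(300,187),red=(371,180),triv=(321,271),tin=(223,196),smill=(175,195),date=(208,140),leaf1=(185,262),leaf2=(150,230),leaf3=(120,310),board=(380,300),apple=(407,283),table=(250,240)).items():
    print(k,np.round(T[v,u],3))
# table plane check
for n in W:
    w=W[n].reshape(-1,3); m=(abs(w[:,2])<.02)&(w[:,0]>.4)&(w[:,0]<.5)&(abs(w[:,1])<.1)
    print(n,'table z',np.nanmedian(w[m,2]))
for k,(u,v) in dict(wood=(224,286),white=(300,187),red=(371,180)).items():
  c0=T[v,u,:2]
  for n in W:
    w=W[n].reshape(-1,3);near=np.hypot(*(w[:,:2]-c0).T)<.085
    for lo,hi in((.005,.012),(.03,.06),(.06,.08),(.085,.1),(.1,.115),(.125,.15),(.15,.18)):
        q=w[near&(w[:,2]>lo)&(w[:,2]<hi)]
        if lo==.005 and len(q):
            h=cv2.convexHull(q[:,:2].astype(np.float32))[:,0]
            x,e=fitc(h,.05);print(k,n,'coaster',len(q),np.round(x,4),round(e,4))
        elif len(q)>15:
            x,e=fitc(q);print('  ',k,n,lo,hi,len(q),np.round(x,4),round(e,4),'zmax',round(q[:,2].max(),3))
for n in W:
  w=W[n].reshape(-1,3);c0=T[271,321,:2]
  q=w[(np.hypot(*(w[:,:2]-c0).T)<.09)&(w[:,2]>.004)&(w[:,2]<.012)]
  print('triv',n,cv2.minAreaRect(q[:,:2].astype(np.float32)),len(q))
# leaves: cloud in workspace high up
w=T.reshape(-1,3);m=(w[:,2]>.2)&(w[:,1]>.1)&(w[:,1]<.5)&(w[:,0]<.75)&(w[:,0]>.2)
q=w[m];print('high',len(q));
if len(q):
  for y in np.arange(.1,.5,.05):
    s=q[(q[:,1]>=y)&(q[:,1]<y+.05)]
    if len(s):print(round(y,2),len(s),'x',s[:,0].min().round(2),s[:,0].max().round(2),'z',s[:,2].min().round(2),s[:,2].max().round(2))
E
```

```text
wood [0.438 0.198 0.117]
white [0.633 0.041 0.153]
red [ 0.658 -0.108  0.094]
triv [0.471 0.    0.005]
tin [0.635 0.212 0.057]
smill [0.63  0.305 0.098]
date [0.737 0.23  0.134]
leaf1 [0.468 0.199 0.44 ]
leaf2 [0.504 0.223 0.526]
leaf3 [0.393 0.408 0.116]
board [ 0.404 -0.128  0.026]
apple [ 0.44  -0.179  0.085]
table [ 0.544  0.16  -0.001]
top table z 0.004487104255736396
scene table z 0.005669604179655785
wood top coaster 934 [0.4425 0.2211] 0.0334
   wood top 0.03 0.06 38 [0.4402 0.2079 0.0227] 0.0002 zmax 0.059
   wood top 0.06 0.08 41 [0.4404 0.2082 0.0227] 0.0005 zmax 0.078
   wood top 0.085 0.1 22 [0.4405 0.2085 0.0226] 0.0003 zmax 0.1
   wood top 0.1 0.115 258 [0.4399 0.2063 0.0167] 0.0052 zmax 0.115
wood scene coaster 1436 [0.4392 0.2069] 0.001
   wood scene 0.03 0.06 433 [0.4431 0.2093 0.0227] 0.0008 zmax 0.06
   wood scene 0.06 0.08 324 [0.443  0.2093 0.0225] 0.0008 zmax 0.08
   wood scene 0.085 0.1 227 [0.4432 0.2093 0.0216] 0.0012 zmax 0.1
   wood scene 0.1 0.115 596 [0.4393 0.2105 0.0174] 0.0048 zmax 0.115
white top coaster 674 [0.6399 0.045 ] 0.0288
   white top 0.03 0
[... 1006 characters left out ...]
4] 0.0031 zmax 0.104
red scene coaster 515 [ 0.6614 -0.1133] 0.0088
   red scene 0.03 0.06 274 [ 0.6713 -0.114   0.024 ] 0.0014 zmax 0.06
   red scene 0.06 0.08 166 [ 0.6716 -0.1141  0.0231] 0.0012 zmax 0.08
   red scene 0.085 0.1 205 [ 0.6659 -0.1111  0.0156] 0.0048 zmax 0.1
triv top ((0.4711766541004181, -0.0013050287961959839), (0.1703696995973587, 0.16797925531864166), 81.17113494873047) 2230
triv scene ((0.4617244005203247, -0.017144858837127686), (0.13720564544200897, 0.14411596953868866), 16.102901458740234) 2216
high 48809
0.15 5810 x 0.33 0.54 z 0.38 0.91
0.2 26700 x 0.27 0.58 z 0.34 0.89
0.25 8179 x 0.28 0.59 z 0.42 0.8
0.3 668 x 0.36 0.41 z 0.46 0.59
0.4 7452 x 0.2 0.75 z 0.2 0.56
```

```bash
python3 - <<'E'
from rig import *
from h import *
import cv2
W={};I={}
for n in("top","scene"):
    z=np.load(n+"0.npz");W[n]=cloud(z["p"],z["d"],camera_params(n));I[n]=z["p"]
for n in W:
  w=W[n].reshape(-1,3);w=w[np.isfinite(w).all(1)&(w[:,2]>.18)]
  print(n,'min z (cm) rows x .2..0.85, cols y=.45..-.2')
  for x in np.arange(.2,.86,.05):
    r=[]
    for y in np.arange(.45,-.2,-.05):
      s=w[(abs(w[:,0]-x)<.025)&(abs(w[:,1]-y)<.025)]
      r.append('%3d'%(s[:,2].min()*100) if len(s)>4 else '  .')
    print('%.2f'%x,*r)
# coasters by colour
def col(n,k):
    hsv=cv2.cvtColor(I[n],cv2.COLOR_RGB2HSV);h,s,v=[hsv[...,i].astype(int) for i in range(3)]
    return {'red':((h<8)|(h>172))&(s>170),'white':(s<60)&(v>90),'wood':(v<110)&(h<18)}[k]
for k,c0 in dict(wood=(.44,.208),white=(.65,.047),red=(.667,-.114)).items():
  for n in W:
    w=W[n];m=col(n,k)&(np.hypot(w[...,0]-c0[0],w[...,1]-c0[1])<.062)&(w[...,2]>.003)&(w[...,2]<.013)
    m=cv2.morphologyEx(m.astype(np.uint8),cv2.MORPH_OPEN,np.ones((2,2)))>0
    q=w[m]
    # boundary in 36 azimuth bins
    a=np.arctan2(q[:,1]-c0[1],q[:,0]-c0[0]);r=np.hypot(q[:,0]-c0[0],q[:,1]-c0[1]);b=((a+np.pi)/(2*np.pi)*36).astype(int)
    e=np.array([q[b==i][np.argmax(r[b==i])] for i in range(36) if (b==i).sum()>3])
    x,er=fitc(e,.0495);print(k,n,len(e),np.round(x,4),round(er,4),'z',np.median(q[:,2]).round(4))
E
```

```text
top min z (cm) rows x .2..0.85, cols y=.45..-.2
0.20   .  18   .   .   .   .   .   .   .   .   .   .   .
0.25   .  18   .   .  56   .   .   .   .   .   .   .   .
0.30   .   .   .  43  42  69   .   .   .   .   .   .   .
0.35   .  18   .  46  48  61   .   .   .   .   .   .   .
0.40   .  18   .  48  48  75   .   .   .   .   .   .   .
0.45   .  18   .   .  43  40   .   .   .   .   .   .   .
0.50   .  18   .  48  34  35  60   .   .   .   .   .   .
0.55   .  18   .  53  49  52  60   .   .   .   .   .   .
0.60   .  25   .   .  66   .   .   .   .   .   .   .   .
0.65   .  34   .   .   .   .   .   .   .   .   .   .   .
0.70   .  18   .   .   .   .   .   .   .   .   .   .   .
0.75   .  18   .   .   .   .   .   .   .   .   .   .   .
0.80   .  18  18  18  18  18  18  18  18  18  18  18  18
0.85  18  18  18  18  18  38  18  18  18  18  18  18  23
scene min z (cm) rows x .2..0.85, cols y=.45..-.2
0.20  18  18   .   .   .   .   .   .   .   .   .   .   .
0.25   .  18   .   .   .   .   .   .   .   .   .   .   .
0.30   .  18   .  42  42   .   .   .   .   .   .   .   .
0.35   .  18   .  47   .   .   . 
[... 210 characters left out ...]
.   .   .   .   .   .   .   .   .   .   .
0.60   .  18   .   .   .   .   .   .   .   .   .   .   .
0.65   .  18   .   .   .   .   .   .   .   .   .   .   .
0.70   .  18   .   .   .   .   .   .   .   .   .   .   .
0.75   .  18   .   .   .   .   .   .   .   .   .   .   .
0.80   .  18  18  18  18  18  18  18  18  18  18  18  18
0.85   .  18  18  18  18  18  18  18  18  18  18  18  24
wood top 11 [0.4265 0.2084] 0.0103 z nan
wood scene 29 [0.438  0.2045] 0.0017 z nan
white top 28 [0.6488 0.0433] 0.0009 z nan
white scene 27 [0.6502 0.0456] 0.0022 z nan
red top 28 [ 0.6598 -0.1176] 0.0013 z nan
red scene 25 [ 0.6613 -0.1147] 0.0025 z nan<stdin>:26: RuntimeWarning: invalid value encountered in cast
```

```bash
cat >> h.py <<'E'
def ori(az,tilt):
    """tool z leaning `tilt` from straight down towards azimuth az; y horizontal; picks y so that x points outwards-ish"""
    a=np.array([np.cos(az),np.sin(az),0]);z=np.sin(tilt)*a-np.cos(tilt)*np.array([0,0,1.])
    x=np.cos(tilt)*a+np.sin(tilt)*np.array([0,0,1.]);return np.stack([x,np.cross(z,x),z],1)
E
python3 - <<'E'
from rig import *
from h import *
S=dict(jar=(.442,.209,.093),wood=(.4385,.206,.140),triv=(.471,0,.093),mill=(.650,.048,.140),salt=(.669,-.1145,.068))
for n,p in S.items():
  for t in (0,30,45):
    for az in (0,25,45,65,90):
      R=ori(np.radians(az),np.radians(t));p=np.array(p)
      o=[]
      for b in (.0,.12):
        q=inverse_kinematics(p-(.006+b)*R[:,2],R);o.append('None' if q is None else str(np.round(q,2).tolist()))
      if n in('jar','wood') or az in(0,45,90): print(n,t,az,*o)
E
```

```text
jar 0 0 [0.05, 0.48, -0.73, 2.08, 0.47, 0.74, -2.54] [0.29, 0.36, -1.0, 1.97, 0.36, 1.0, -2.45]
jar 0 25 [0.05, 0.48, -0.72, 2.08, 0.47, 0.74, -2.1] [0.28, 0.36, -0.98, 1.97, 0.35, 1.0, -2.0]
jar 0 45 [0.11, 0.51, -0.8, 2.08, 0.53, 0.77, -1.81] [0.31, 0.38, -1.03, 1.97, 0.38, 1.01, -1.68]
jar 0 65 [0.24, 0.59, -0.99, 2.07, 0.68, 0.84, -1.59] [0.35, 0.4, -1.08, 1.96, 0.41, 1.02, -1.36]
jar 0 90 [0.34, 0.7, -1.17, 2.07, 0.82, 0.94, -1.28] [0.36, 0.41, -1.1, 1.96, 0.42, 1.03, -0.94]
jar 30 0 [-1.01, 0.32, 0.33, 2.42, 1.52, 0.23, 2.53] None
jar 30 25 [-0.2, 0.31, -0.41, 2.43, 2.05, 0.21, 2.58] None
jar 30 45 None [0.74, 0.05, -1.07, 2.38, -0.62, 0.32, -0.56]
jar 30 65 [0.64, 0.66, -1.2, 2.31, 1.06, 0.28, -1.78] [0.64, 0.15, -0.88, 2.29, -0.64, 0.51, -0.12]
jar 30 90 [0.43, 0.54, -0.83, 2.19, -0.27, 0.42, -0.05] [0.63, 0.32, -0.87, 2.12, -0.41, 0.74, 0.1]
jar 45 0 None None
jar 45 25 None None
jar 45 45 None None
jar 45 65 [0.57, 0.6, -0.92, 2.4, 4.09, 0.21, 1.6] [1.1, 0.41, -1.23, 2.41, -1.01, 0.36, 0.46]
jar 45 90 [0.53, 0.64, -0.8, 2.22, -0.83, 0.46, 0.62] [0.74, 0.44, -0.8, 2.17, -0.7
[... 2890 characters left out ...]
.94] [0.39, 0.56, -0.42, 1.57, 0.25, 1.06, -0.88]
salt 0 90 [0.46, 0.72, -0.53, 1.65, 0.45, 0.89, -0.24] [0.49, 0.6, -0.58, 1.56, 0.35, 1.09, -0.17]
salt 30 0 None [0.28, 0.31, -0.15, 2.1, -0.13, 0.22, -1.3]
salt 30 45 [0.67, 0.69, -0.52, 1.84, -0.33, 0.44, -0.21] [0.77, 0.5, -0.51, 1.84, -0.39, 0.65, -0.16]
salt 30 90 [0.71, 0.85, -0.63, 1.55, -0.06, 0.97, 0.26] [0.74, 0.75, -0.59, 1.44, -0.12, 1.19, 0.31]
salt 45 0 [0.77, 0.73, -0.8, 2.14, 2.51, 0.46, 2.6] [0.85, 0.42, -0.79, 2.29, 2.65, 0.28, 2.34]
salt 45 45 [0.89, 0.8, -0.7, 1.9, -0.75, 0.36, 0.33] [1.0, 0.6, -0.64, 1.93, -0.77, 0.6, 0.33]
salt 45 90 [0.78, 0.95, -0.66, 1.5, -0.25, 1.08, 0.44] [0.83, 0.88, -0.6, 1.36, -0.29, 1.31, 0.46]
```

```bash
cat >> h.py <<'E'
import rig
UP=np.array([0,0,.06])
def go(g,R,feed=.25,**k): return rig.move_l(np.array(g)-.006*R[:,2],R,feed=feed,**k)
def pick(g,R,back=.10,N=40):
    g=np.array(g,float);rig.command_gripper(.085)
    go(g-back*R[:,2],R);go(g,R,.15)
    rig.command_gripper(0,N);s=rig.sense();print('grip',s["finger_gap"],s["gripper_force"],s["time_s"])
    go(g+UP,R,.15)
def place(g,R,back=.10):
    g=np.array(g,float);go(g+UP,R)
    go(g+[0,0,.006],R,.12);hit=go(g-[0,0,.003],R,.03,until_force=3)
    s=rig.sense();print('hit',hit,s["position"]+.006*R[:,2]-g,'gap',s["finger_gap"])
    rig.command_gripper(.085);go(g-back*R[:,2],R)
def snap(name,view="top"):
    import cv2
    p,d=rig.camera(view);cv2.imwrite(f"pics/{name}.png",p[:,:,::-1]);return cloud(p,d,rig.camera_params(view))
RT=ori(np.pi/2,np.radians(40));RV=ori(np.pi/2,0)
E
python3 - <<'E'
from h import *
rig.movep(np.array([.46,-.06,.27]),RT)
print(rig.sense()["time_s"])
pick((.442,.209,.093),RT)
place((.471,0,.093),RT)
snap("s1","scene");print(rig.sense()["time_s"])
E
```

```text
2.2667
grip 0.043514816103354635 39.82099483720958 4.8
hit True [0.00099201 0.00048535 0.00050348] gap 0.043297619973519316
8.325
```

View pics/s1.png

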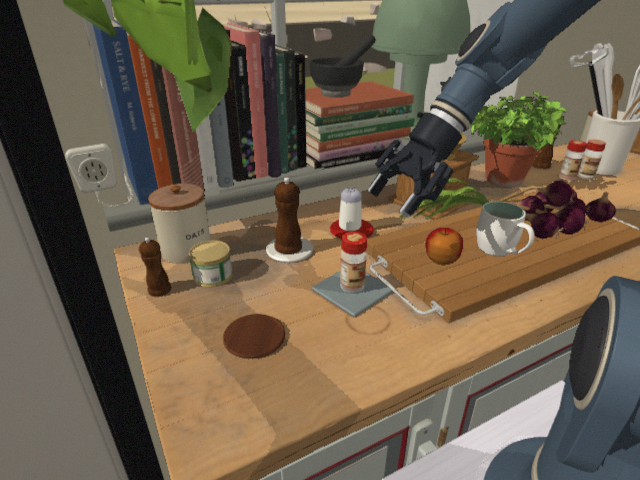

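Jar now stands upright on the trivet (352,262), the wooden coaster is clear (254,335), and the mill is untouched (288,220). Next I refit the wooden coaster and move the mill.

```bash
cat >> h.py <<'E'
def coaster(W,c0,img,key):
    import cv2
    hsv=cv2.cvtColor(img,cv2.COLOR_BGR2HSV).astype(int);h,s,v=[hsv[...,i] for i in range(3)]
    m={'red':((h<8)|(h>172))&(s>170),'white':(s<60)&(v>90),'wood':(v<110)&(h<18)}[key]
    q=W[m&(np.hypot(W[...,0]-c0[0],W[...,1]-c0[1])<.062)&(W[...,2]>.003)&(W[...,2]<.013)]
    return fitc(cv2.convexHull(q[:,:2].astype(np.float32))[:,0],.05),len(q),np.median(q[:,2])
def obj(W,c0,lo,hi):
    q=W[(np.hypot(W[...,0]-c0[0],W[...,1]-c0[1])<.035)&(W[...,2]>lo)&(W[...,2]<hi)];return fitc(q),len(q)
E
python3 - <<'E'
from h import *
import cv2
c=[]
for v in("scene","top"):
    W=snap("w_"+v,v);r=coaster(W,(.4385,.206),cv2.imread(f"pics/w_{v}.png"),'wood');print(v,r);
    if r[0][1]<.003:c.append(r[0][0])
    q=W[(np.hypot(W[...,0]-.4385,W[...,1]-.206)<.045)];print(len(q),np.nanmedian(q[:,2]))
c=np.mean(c,0);print(c);assert np.hypot(*(c-[.4385,.206]))<.006
pick((.650,.048,.140),RT)
place((c[0],c[1],.140),RT)
for v in("scene","top"):
    W=snap("s2_"+v,v);print(v,obj(W,c,.03,.06),obj(W,c,.125,.15))
    print(coaster(W,(.650,.0455),cv2.imread(f"pics/s2_{v}.png"),'white'))
    print('salt',obj(W,(.669,-.1145),.03,.07),'jar',obj(W,(.471,0),.03,.08))
print(rig.sense()["time_s"])
E
```

```text
scene ((array([0.43858578, 0.20614242]), np.float64(0.001155879658300314)), 2116, np.float64(0.007644787068126269))
3357 0.009315402559353925
top ((array([0.4394749 , 0.20610231]), np.float64(0.0006175563435692638)), 9, np.float64(0.008423167635990714))
12275 0.8211966723096066
[0.43903034 0.20612237]
grip 0.046083811589524924 40.91138314077398 10.825
hit True [0.00110383 0.00051399 0.00071614] gap 0.046294687863857806
scene ((array([0.44194756, 0.20831309, 0.02561802]), np.float64(0.0012544722479573723)), 548) ((array([0.43919742, 0.20774523, 0.02227826]), np.float64(0.0020286466512887437)), 559)
((array([0.65128258, 0.04665693]), np.float64(0.0007804708178468682)), 974, np.float64(0.00763014470090137))
salt ((array([ 0.67141255, -0.11419111,  0.0240391 ]), np.float64(0.0014550877884856265)), 356) jar ((array([0.47261198, 0.00149611, 0.02264332]), np.float64(0.000923520828589397)), 590)
top ((array([0.43928207, 0.20704786, 0.02537183]), np.float64(0.0010769014479272134)), 96) ((array([0.43763883, 0.20610099, 0.02193331]), np.float64(0.0020110224336699566)), 210)
((array([0.64993894, 0.045453  ]), np.float64(0.001058030525975883)), 1403, np.float64(0.007767067132176786))h.py:10: RuntimeWarning: Mean of empty slice.
  q=q[:,:2];m=q.mean(0)
  ret = um.true_divide(
Traceback (most recent call last):
  File "h.py", line 42, in obj
    q=W[(np.hypot(W[...,0]-c0[0],W[...,1]-c0[1])<.035)&(W[...,2]>lo)&(W[...,2]<hi)];return fitc(q),len(q)
                                                                                           ~~~~^^^
  File "h.py", line 13, in fitc
    s=least_squares(f,a0,loss='soft_l1',f_scale=.002);return s.x,np.sqrt(np.mean(s.fun**2))
ValueError: Initial guess is outside of provided bounds
```

View pics/s2_scene.png

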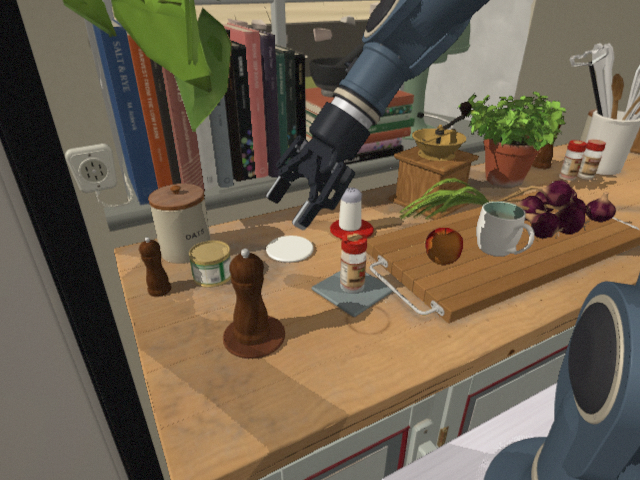

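Mill stands upright and centred on the wooden coaster (252,335), and the white coaster is free (290,249). Salt next.

```bash
python3 - <<'E'
from h import *
import cv2
go((.53,.03,.25),RT);rig.movep(np.array([.6695,-.1145,.20]),RV)
pick((.6695,-.1145,.068),RV)
place((.6506,.046,.068),RV)
go((.56,.05,.25),RV)
for v in("scene","top"):
    W=snap("s3_"+v,v)
    for f in (lambda:('salt',obj(W,(.6506,.046),.03,.07)),lambda:('jar',obj(W,(.471,0),.03,.08)),lambda:coaster(W,(.661,-.1155),cv2.imread(f"pics/s3_{v}.png"),'red')):
        try:print(v,f())
        except Exception as e:print(v,'x')
print(rig.sense()["time_s"])
E
```

```text
grip 0.045474422715357725 42.06216487037068 17.9083
hit True [0.00133287 0.00021427 0.0013103 ] gap 0.04586137542088179
scene ('salt', ((array([0.65217157, 0.04671587, 0.023607  ]), np.float64(0.0013045220062441263)), 410))
scene ('jar', ((array([0.47266994, 0.00139634, 0.02279252]), np.float64(0.0009349839304895195)), 585))
scene ((array([ 0.66136851, -0.1136914 ]), np.float64(0.001372259829907885)), 597, np.float64(0.007542095883193989))
top x
top x
top ((array([ 0.66147983, -0.11496495]), np.float64(0.0011673713674402093)), 1383, np.float64(0.007615867120539521))
21.9083h.py:10: RuntimeWarning: Mean of empty slice.
  q=q[:,:2];m=q.mean(0)
  ret = um.true_divide(
```

View pics/s3_scene.png

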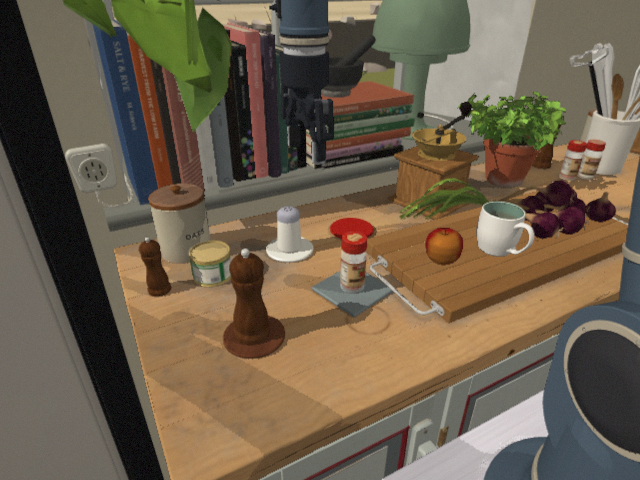

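Salt is upright and centred on white (289,240), and red is free (352,229). Last is the jar, from the trivet (352,265) to red.

```bash
python3 - <<'E'
from h import *
go((.471,0.0005,.24),RV)
pick((.4712,.0005,.093),RV)
place((.6614,-.1145,.093),RV)
go((.6614,-.1145,.25),RV)
rig.movep(np.array([.35,-.55,.30]),RV)
for v in("scene","top"):
    W=snap("s4_"+v,v)
    for n,c,lo,hi in(('jar',(.6614,-.1145),.03,.08),('salt',(.6506,.046),.03,.07),('mill',(.439,.206),.03,.06),('mug',(.41,-.3),.05,.09)):
        try:print(v,n,obj(W,c,lo,hi))
        except Exception:print(v,n,'x')
print(rig.sense()["time_s"])
E
```

```text
grip 0.043372417518266 40.27314930455759 24.3
hit True [ 1.58629212e-03 -2.18286606e-05  6.70509586e-04] gap 0.043610935859192276
scene jar ((array([ 0.66317432, -0.11321018,  0.02234815]), np.float64(0.0012724116913986998)), 411)
scene salt ((array([0.65258686, 0.04657621, 0.0238605 ]), np.float64(0.00136068101401667)), 415)
scene mill ((array([0.44192711, 0.20830922, 0.02560181]), np.float64(0.0012680741928375282)), 547)
scene mug ((array([ 0.42243223, -0.30413037,  0.03980074]), np.float64(0.0014594225891503354)), 533)
top jar ((array([ 0.66054631, -0.11455824,  0.02252654]), np.float64(0.0004539349839239189)), 103)
top salt ((array([0.64972963, 0.04540216, 0.02384095]), np.float64(0.0007251403633746439)), 95)
top mill ((array([0.43949567, 0.20698483, 0.02532549]), np.float64(0.001150012364336173)), 99)
top mug ((array([ 0.4176466 , -0.3011457 ,  0.03612155]), np.float64(0.0016986926217466068)), 87)
30.2417
```

View pics/s4_top.png

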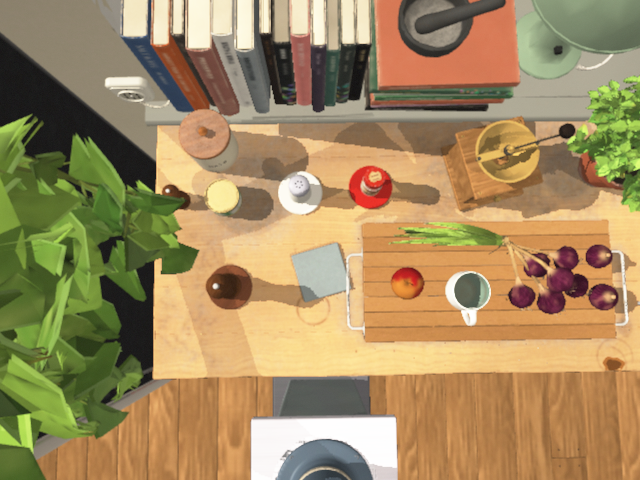

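All three stand on their own coasters: mill (228,287), salt (299,190), jar (373,184). Mug, tin and apple are where they were.

```bash
python3 -c "
from rig import *
print(finish_job())"
```

```text
the job is handed in; nothing more can be done
None
```

The job is handed in at about 30 s of the 104 s allowed: mill, salt and jar each stand upright on their own coasters, measured within about 4 mm of centre, with mug, tin and apple undisturbed; the hand-in call returned no verdict.

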